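Park a freshly enamelled sign level over the drip tray

ROBOT

A 6-joint arm with a two-finger parallel gripper is mounted at the origin on the work surface. World frame = base frame: x ahead of the robot, y to its left, z up, the work surface at z = 0. Lengths are in m, angles in rad, forces in N, time in s.
With the tool pointing down it reaches from about 0.25 to 0.725 m from the base axis. Payload 4 kg.
Tool frame: the origin (TCP) lies midway between the tips of the shut fingers; the grasp point (between the pads) lies 19 mm behind it (bot.grip_depth is the distance from the TCP to the grasp point, in m); z points along the fingers, y is the line along which they close (so a half turn about z gives the same grasp; the last joint's range is limited). The gripper opens to 85 mm and grips with 20 to 120 N. Pads are 22 mm wide; open, the fingers measure 114 mm over their backs; the gripper's body (76 mm by 85 mm) begins 54 mm behind the grasp point. The pads swing forward as they close: fully open they stand 13 mm farther back than shut.
Start: joints at [-1.312, 0.241, 0.005, 1.335, 0, 1.571], TCP at [0.128, -0.483, 0.231] pointing down, gripper open.
Joint ranges: [-2.72, 2.72], [-1.05, 1.87], [-1.09, 1.28], [-1.99, 2.15], [-1.42, 1.44], [-3.14, 3.14]. Speed limits (rad/s): [2.79, 2.79, 3.14, 3.14, 3.14, 3.14].

INTERFACE

Orientations are given as a unit quaternion [x, y, z, w].
In Python, from workcell import bot gives the robot as it stands.
- The arm moves only by the shell command python3 -m creep 'ROWS'. ROWS is JSON, one flat list of numbers, 5 for each row, row after row: the shift along the world's x, y, z in m, then the turn about the world's z in rad, then the finger opening in m, from 0 to 0.0854. In form: [x, y, z, twist, claw, x, y, z, twist, claw, ...]. A call has 1 to 10 rows; each row is the pose to reach, as a shift and turn from the pose commanded when the call began; what a row does not reach only later rows make up. A row lasts 1/12 s, in which the tool goes at most 41.7 mm and 7.16 degrees, less where a joint would pass 70% of its speed; a pose out of reach is approached as far as the arm can. A call with a gripper value outside its range is refused whole. The fingers move at their own pace and stop on an object; the grip force is fixed at half the most. Time passes only in rows, so rows that repeat a pose let the fingers close. It gives the time, the measured TCP pose, the force, the opening and the grip force at its end, in the units of the state.
- bot.get_obs(): the state, without advancing time (a new reading comes with each control period).
- bot.camera(name): name is "side" or "top"; returns a dict with "pixels" (420x560x3 uint8, red, green, blue), "camera_matrix" (3x3 intrinsics, pixels), "extrinsics" (4x4, takes a point from world to camera coordinates). Camera axes: x right, y down, z forward; pixel columns grow to the right and rows downward; lengths in m; the calibration is good to about 2 mm. A picture is of the moment at which its call begins. There is no depth.
- bot.job_done(): hands the job in; it is judged then, once.
Trained networks look in the newest picture that a camera, given by its name, has taken for a name from the list of things; names that differ only in an ending like _2 or _b are one class to them, and where a whole thing is asked for, a point or a joint stands for the part that bears it (a point fixed in the world has none). Each returns a list of dicts, best first, with "score" (0 to 1); they miss things now and then, are a little off and sometimes report something else, mostly with a low value. They report only what shows in the picture. A call takes as long as a camera call.
- bot.look_for(camera, thing): "centre" ([column, row] as shares, 0 to 1, of the picture: columns of its width, rows of its height, amid what is visible of it).
- bot.place_of(camera, thing): "centre" ([column, row] as shares, 0 to 1, of the picture: columns of its width, rows of its height: a listed point, or the origin of a listed thing).
The state is a dict: "clock": time; "joint_pos": joint angles; "joint_vel": joint speeds; "tau": joint torques, N m; "eef_pos": TCP position; "tool_rot": TCP orientation; "ft_force": force on the tool from outside, world axes, zero at the start; "ft_torque": the same for the moment, N m; "grip_width": finger opening in m; "grasp_force": force on a finger pad.
Only numpy, scipy, OpenCV 4.12 (cv2) and the standard library are available. Lean on these libraries where they do the work, as an engineer would, in place of code of your own. Each camera call takes 0.05 s, during which the arm holds its last target. There are 200 camera calls.

TASK

The wet sign hangs tilted from the trolley of the drying rail, locked by the green-headed pin: pull the pin out, lay it in the blue tin, then take the trolley by its red handle, roll it until the sign is centred over the orange drip tray and calm the swing, so that the sign hangs level and still there, and let go. The paint is wet: never touch the sign, do not let it swing wildly, do not run the trolley into the end buffers, and leave the paper cup and the paint jar alone.

Things in the scene. Friction and masses are not known exactly. Their poses are not given: they have to be found in the camera images.
- rail: Drying rail, fixed: aluminium bar 30 x 30 mm, 1060 mm long, along its own y, centre line 260 mm above the table, on two blue posts at its ends (y = +-515 mm). Origin on the table under the middle of the bar; x points away from the robot, z up. The trolley rides on the bar.
- trolley (a joint): Travel of the trolley along the rail's +y, m, 0 at the middle where it starts; black rubber buffers end the travel at +-0.36. Trolley about 0.6 kg, drag about 1.5 N dry plus 1 N s/m viscous: it stays where it is left and the swinging sign does not shift it.
- trolley_grip (a point): Centre of the red handle on the trolley: a block 30 x 30 mm, standing 42 mm above the trolley's deck (deck top at 296 mm). The point is at height 321 mm, 20 mm on the robot's side of the bar's centre line. Grip it from above, fingers closing along the rail. The deck spans -40 to +80 mm across the rail and +-45 mm along it. Its axes are the rail's.
- sign (a joint): Swing angle of the sign about its pivot, rad, 0 = level, positive right-handed about the rail's +x (+y end up). Stops at +-0.7. The pin holds it at about -0.29 at the start; pin out, it swings almost undamped (dies out in minutes). Period nominal 1.12 s (1.05 to 1.2), w = 5.6 rad/s: angle'' = -w^2 angle - (w^2 / 9.81) * trolley acceleration along the rail's +y.
- sign_center (a point): Centre of the sign: yellow board with a black arrow, 360 mm along the rail (y) x 100 mm tall x 12 mm with a 30 mm wide ledge on top, 0.5 kg, with a brass bar (about 0.1 kg) below. Its plane runs along the rail 60 mm beyond the bar's centre line (rail's +x). Pivot bolt 200 mm above the table, 30 mm above this point. A 60 mm arm with a roller stands up from the pivot against the pin.
- pin: Lock pin: green round head 24 mm across, 30 mm tall, over a steel shaft 10 mm thick, 46 mm long. Origin on its axis at the underside of the head, z along the axis to the head. At the start upright in a hole in the trolley's deck, 60 mm beyond the bar's centre line, head resting on the deck (origin at 296 mm). Pulled straight up by 50 mm it is out. 80 g.
- drip_tray: Orange open tray on the table, 120 x 400 x 25 mm tall, long side along its y, parallel to the rail, lying under the line of the sign on one side of the start. Origin: centre of its underside. Fixed.
- grey_tray: Grey tray of the same size with a paint roller in it, on the other side. Not the target. Fixed.
- tin: Blue open tin for the pin, 110 x 110 mm, 30 mm tall, walls and floor 4 to 5 mm. Origin: centre of its underside. Fixed, on the robot's side of the rail.
- cup: White paper cup, 72 mm across, 85 mm tall, origin under its centre. Leave alone.
- paint_jar: Amber jar with a black cap, 64 mm across, 80 mm tall, origin under its centre. Leave alone.

How it is judged:
By the outcome, as a careful person would: the job done as asked, in the order asked, and still so for the second after the job is handed in, with the robot touching nothing.
It also fails if it takes over 51 s, if anything falls off the work surface, if the arm or the gripper's body presses on something with over 40 N, if the wrist force passes 120 N, or if a joint passes its speed limit or range.

## Working session

There is one attempt and no reset: what is moved stays moved. The work goes in short steps, Python scripts to look and compute and a shell command to move; the robot and the scene stay as the last step left them, time stands still between calls to the robot, and variables do not carry over. Pictures are saved under pics/ and viewed, at most 10 in all, crops included, and the job is handed in when it is done.

```bash
mkdir -p pics; cat > h.py <<'E'
import numpy as np, cv2
from workcell import bot
def ray(c,u,v):
    K=np.array(c["camera_matrix"]);T=np.array(c["extrinsics"]);R=T[:3,:3];t=T[:3,3]
    return -R.T@t, R.T@np.linalg.solve(K,[u,v,1])
def atz(c,ctr,z):
    o,d=ray(c,ctr[0]*560,ctr[1]*420); return o+d*(z-o[2])/d[2]
def snap(n,f):
    c=bot.camera(n); cv2.imwrite(f"pics/{f}.png",cv2.cvtColor(c["pixels"],cv2.COLOR_RGB2BGR)); return c
E
python3 - <<'E'
from h import *
o=bot.get_obs();print(o["clock"],o["eef_pos"],o["tool_rot"],bot.grip_depth)
Z=dict(rail=0,trolley_grip=.321,pin=.296,drip_tray=0,grey_tray=0,tin=0,cup=0,paint_jar=0,sign_center=.17)
for n in("top","side"):
    c=snap(n,n+"0")
    for k,z in Z.items():
        for r in bot.place_of(n,k)[:2]:
            print(n,k,round(r["score"],2),np.round(np.array(r["centre"])*[560,420]),atz(c,r["centre"],z).round(4))
E
```

```text
0.0 [ 0.12777951 -0.4827507   0.2304224 ] [ 9.91640995e-01  1.29023457e-01 -1.46864432e-04 -1.03074713e-03] 0.0187
top trolley_grip 0.65 [285. 193.] [ 0.5765 -0.0046  0.321 ]
top pin 0.4 [286. 169.] [ 0.6454 -0.0057  0.296 ]
top drip_tray 0.59 [364. 191.] [ 0.6322 -0.2859  0.    ]
top drip_tray 0.25 [215. 174.] [0.6806 0.2284 0.    ]
top grey_tray 0.71 [216. 174.] [0.6797 0.2249 0.    ]
top tin 0.95 [305. 240.] [ 0.459  -0.0851  0.    ]
top cup 0.71 [163. 254.] [0.3982 0.3941 0.    ]
top paint_jar 0.71 [387. 255.] [ 0.4136 -0.3658  0.    ]
side trolley_grip 0.2 [202. 284.] [0.4389 0.3528 0.321 ]
side pin 0.58 [267. 161.] [ 0.6531 -0.0189  0.296 ]
side pin 0.53 [272. 202.] [0.5282 0.0892 0.296 ]
side drip_tray 0.86 [335. 205.] [ 0.6215 -0.2889 -0.    ]
side grey_tray 0.55 [203. 285.] [0.6717 0.2228 0.    ]
side tin 0.88 [336. 262.] [ 0.4609 -0.0931  0.    ]
side cup 0.92 [215. 398.] [0.4071 0.3972 0.    ]
side paint_jar 0.8 [403. 218.] [ 0.422  -0.3836  0.    ]
side paint_jar 0.64 [202. 286.] [ 0.6711  0.2246 -0.    ]
side sign_center 0.6 [272. 204.] [ 0.6293 -0.0077  0.17  ]
```

View pics/top0.png

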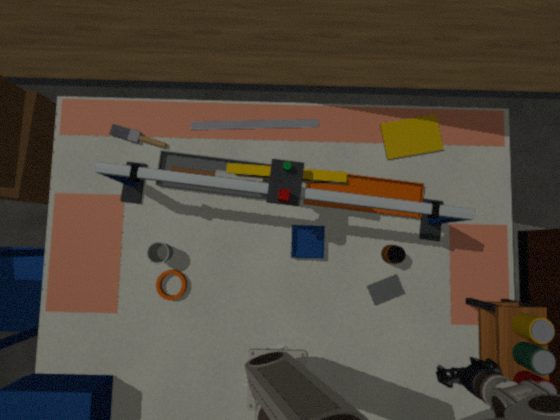

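View pics/side0.png

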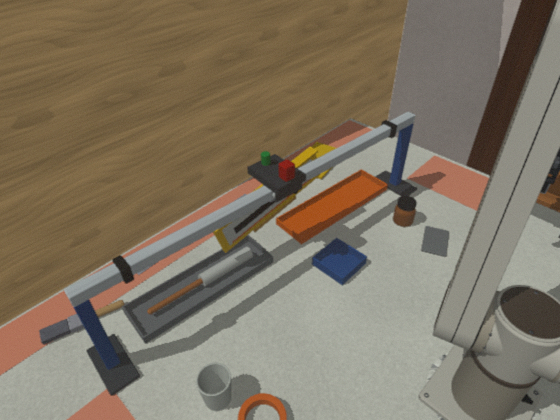

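The top picture shows the green head at about (287,166), the red handle at (285,195), and the bar from (97,168) to (473,215). The orange tray is to the right, from about (308,180) to (424,210), and the tin is at (308,242). In the side picture the head is at (266,158) and the handle at (287,170). Next I'll refine these by colour.

```bash
cat >> h.py <<'E'
def blob(c,name,near=None,r=40):
    h=cv2.cvtColor(c["pixels"],cv2.COLOR_RGB2HSV);H,S,V=[h[...,i].astype(int) for i in range(3)]
    m={"green":(H>50)&(H<80)&(S>120)&(V>40),"red":((H<4)|(H>174))&(S>190)&(V>80),
       "orange":(H>5)&(H<14)&(S>200)&(V>110),"blue":(H>105)&(H<120)&(S>150)&(V>40),
       "yellow":(H>21)&(H<30)&(S>190)&(V>80)}[name].astype(np.uint8)
    if near is not None:
        k=np.zeros_like(m);cv2.circle(k,tuple(int(a) for a in near),r,1,-1);m&=k
    n,l,st,ce=cv2.connectedComponentsWithStats(m)
    i=1+st[1:,4].argmax();return ce[i],st[i],(l==i)
E
python3 - <<'E'
from h import *
t=bot.camera("top");s=bot.camera("side")
for n,z,nt,ns in(("green",.326,(287,166),(266,158)),("red",.338,(285,195),(287,170))):
    for nm,c,p in(("top",t,nt),("side",s,ns)):
        ce,st,_=blob(c,n,p,25);print(n,nm,ce.round(1),st,atz(c,ce/[560,420],z).round(4),atz(c,ce/[560,420],z-.012).round(4))
for n,nt,z in(("orange",(364,195),.025),("blue",(308,242),.03)):
    ce,st,m=blob(t,n,nt,80 if n=="orange" else 30);pts=np.argwhere(m)[:,::-1].astype(np.float32)
    b=cv2.boxPoints(cv2.minAreaRect(pts));print(n,[atz(t,p/[560,420],z)[:2].round(4).tolist() for p in b])
# bar ends
for p in((97,168),(473,215),(131,169),(432,210)):print(p,atz(t,np.array(p)/[560,420],.275).round(3))
im=cv2.cvtColor(t["pixels"],cv2.COLOR_RGB2BGR)
a=cv2.resize(im[140:265,80:280],(800,500),interpolation=2);b=cv2.resize(im[140:265,280:480],(800,500),interpolation=2)
cv2.imwrite("pics/r.png",cv2.resize(im[130:270,270:457],(800,599),interpolation=2))
E
```

```text
green top [286.8 165.3] [282 161  10   9  68] [ 0.6498 -0.0077  0.326 ] [ 0.6523 -0.008   0.314 ]
green side [264.8 157.3] [261 152   9  13  86] [0.6364 0.0051 0.326 ] [ 0.6495 -0.0071  0.314 ]
red top [283.5 194.1] [279 189  10  11  95] [ 0.5711 -0.0007  0.338 ] [ 0.5727 -0.001   0.326 ]
red side [284.7 167.6] [279 160  14  20 116] [0.5592 0.0156 0.338 ] [0.5709 0.0034 0.326 ]
orange [[0.6256, -0.2281], [0.6736, -0.2336], [0.6605, -0.366], [0.6126, -0.36]]
blue [[0.5042, -0.0392], [0.5069, -0.1432], [0.4037, -0.1447], [0.4011, -0.0415]]
(97, 168) [0.638 0.515 0.275]
(473, 215) [ 0.535 -0.526  0.275]
(131, 169) [0.638 0.421 0.275]
(432, 210) [ 0.546 -0.412  0.275]
```

View pics/r.png

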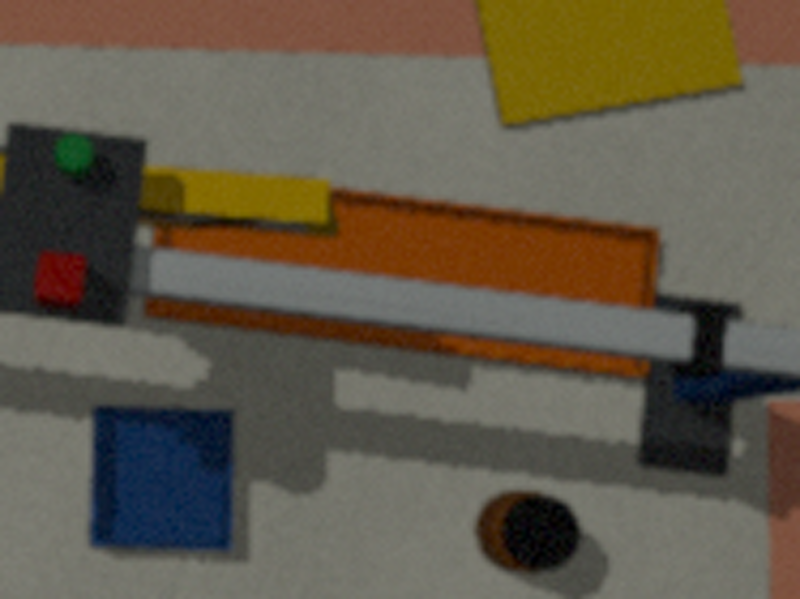

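```bash
python3 -m creep '[0.02,0.02,0.04,0.12,0.06, 0.04,0.04,0.08,0.24,0.06, 0.06,0.06,0.11,0.36,0.06, 0.08,0.08,0.13,0.48,0.06, 0.10,0.10,0.14,0.60,0.06, 0.12,0.12,0.15,0.72,0.06, 0.14,0.14,0.15,0.84,0.06, 0.16,0.16,0.15,0.96,0.06, 0.18,0.18,0.15,1.08,0.06, 0.20,0.20,0.15,1.2,0.06]'
python3 - <<'E'
from h import *
o=bot.get_obs();print(o["clock"],o["eef_pos"],o["tool_rot"],o["joint_pos"])
for p in((364.3,193.4),):
    t=bot.camera("top");print(atz(t,np.array(p)/[560,420],.025))
E
```

```text
clock: 1.93
eef_pos: [0.3288, -0.2822, 0.3816]
tool_rot: [0.744, 0.669, 0.0, 0.0]
ft_force: [-0.1, -0.5, 0.6]
grip_width: 0.0596
grasp_force: 0.0
1.9333 [ 0.32875678 -0.28223049  0.38161449] [7.43613404e-01 6.68609718e-01 3.85589886e-05 3.85844477e-04] [-7.09379460e-01  9.19897933e-02  2.11479653e-01  1.68951099e+00
 -2.28562091e-05  9.67537885e-01]
[ 0.62156952 -0.28262229  0.025     ]
```

```bash
python3 -m creep '[0.02,0.027,0,0.12,0.05, 0.05,0.055,0,0.24,0.05, 0.08,0.08,0,0.36,0.05, 0.11,0.11,0,0.48,0.05, 0.14,0.14,0,0.60,0.05, 0.17,0.17,0,0.72,0.05, 0.20,0.19,0,0.84,0.05, 0.23,0.21,0,0.96,0.05, 0.26,0.23,0,1.08,0.05, 0.28,0.25,0,1.2,0.05]'
python3 -m creep '[0.02,0.02,0,0.12,0.05, 0.042,0.0245,0,0.24,0.05, 0.042,0.0245,0,0.382,0.05,0.042,0.0245,0,0.382,0.05,0.042,0.0245,0,0.382,0.05]'
python3 - <<'E'
from h import *
o=bot.get_obs();print(o["clock"],o["eef_pos"],o["tool_rot"],o["joint_pos"])
t=snap("top","t2");s=snap("side","s2")
for n,z,nt,ns in(("green",.326,(287,166),(266,158)),("red",.338,(285,195),(287,170))):
    for nm,c,p in(("top",t,nt),("side",s,ns)):
        try: ce,st,_=blob(c,n,p,25);print(n,nm,ce.round(1),st,atz(c,ce/[560,420],z-.012).round(4))
        except Exception as e:print(e)
E
```

```text
clock: 2.82
eef_pos: [0.61, -0.032, 0.3801]
tool_rot: [0.236, 0.972, -0.0, -0.0]
ft_force: [-0.3, 0.4, -0.2]
grip_width: 0.0503
grasp_force: 0.0
clock: 3.23
eef_pos: [0.65, -0.0089, 0.3805]
tool_rot: [0.052, 0.999, -0.0, -0.001]
ft_force: [-0.7, -0.3, 0.0]
grip_width: 0.0498
grasp_force: 0.0
3.2333 [ 0.65004962 -0.00890926  0.38047818] [ 5.15788191e-02  9.98668660e-01 -7.24970350e-05 -7.26146009e-04] [-1.36627276e-02  6.19037183e-01  9.72301666e-01  1.92551756e+00
 -8.98044153e-05  8.95407980e-02]
attempt to get argmax of an empty sequence
green side [265.1 157.6] [261 152   9  13  93] [ 0.6478 -0.0065  0.314 ]
attempt to get argmax of an empty sequence
red side [284.6 167. ] [279 160  15  19 120] [0.5725 0.0019 0.326 ]
```

```bash
python3 -c "
import cv2
a=cv2.imread('pics/t2.png')[120:260,200:380];b=cv2.imread('pics/s2.png')[100:260,180:380]
cv2.imwrite('pics/c2.png',cv2.hconcat([cv2.resize(a,(400,311)),cv2.resize(b,(389,311))]))"
```

```text
(no output)
```

View pics/c2.png

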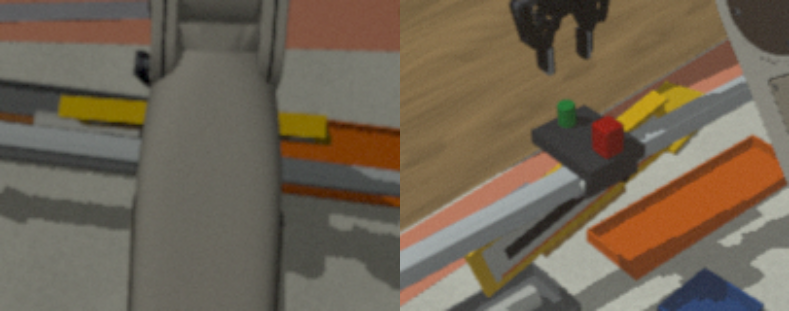

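The side crop shows the open fingers straight above the green head, and the sign's left end low, so the swing is still locked. I'll go down and grip the pin.

```bash
python3 -m creep '[0,0.0015,-0.03,0,0.05, 0,0.0015,-0.06,0,0.05, 0,0.0015,-0.075,0,0.05, 0,0.0015,-0.08,0,0.05, 0,0.0015,-0.08,0,0.015, 0,0.0015,-0.08,0,0.015, 0,0.0015,-0.08,0,0.015, 0,0.0015,-0.08,0,0.015, 0,0.0015,-0.08,0,0.015]'
```

```text
clock: 4.08
eef_pos: [0.6505, -0.0078, 0.3037]
tool_rot: [0.051, 0.999, -0.0, 0.002]
ft_force: [-1.6, -1.5, 5.7]
grip_width: 0.0219
grasp_force: 58.8
```

```bash
python3 -m creep '[0,0,0.02,0,0.015, 0,0,0.045,0,0.015, 0,0,0.08,0,0.015, 0,0,0.11,0,0.015, 0,0,0.11,0,0.015]'
python3 - <<'E'
from h import *
o=bot.get_obs();print(o["clock"],o["eef_pos"])
snap("side","s3")
E
python3 -c "
import cv2
b=cv2.imread('pics/s3.png')[60:280,180:400];cv2.imwrite('pics/c3.png',cv2.resize(b,(599,599)))"
```

```text
clock: 4.5
eef_pos: [0.6517, -0.0071, 0.4197]
tool_rot: [0.05, 0.999, 0.001, 0.008]
ft_force: [-0.7, -0.8, 0.6]
grip_width: 0.0221
grasp_force: 58.9
4.5 [ 0.65172771 -0.00708665  0.41974893]
```

View pics/c3.png

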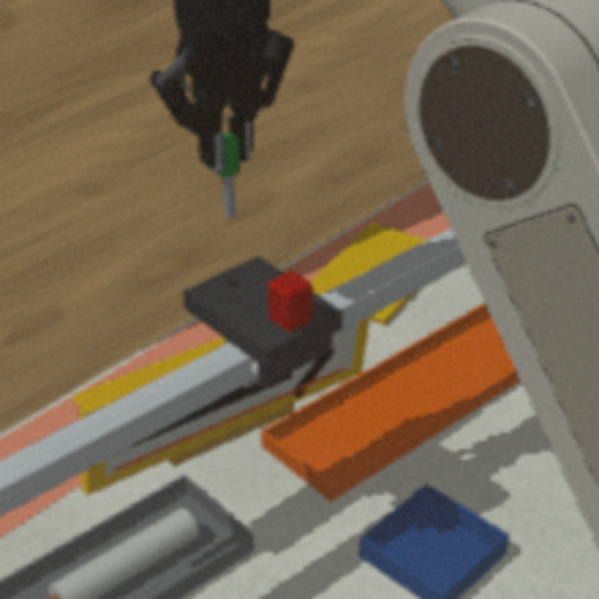

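The crop shows the pin clear of the deck in the fingers and the sign swinging free. I'll carry the pin to the tin, near its far wall, so that it can be laid towards the robot.

```bash
python3 -m creep '[-0.035,-0.017,0,0,0.015, -0.07,-0.034,0,0,0.015, -0.105,-0.051,0,0,0.015, -0.14,-0.068,0,0,0.015, -0.168,-0.085,0,0,0.015, -0.168,-0.085,-0.04,0,0.015, -0.168,-0.085,-0.08,0,0.015, -0.168,-0.085,-0.12,0,0.015, -0.168,-0.085,-0.16,0,0.015, -0.168,-0.085,-0.2,0,0.015]'
python3 -m creep '[0,0,-0.04,0,0.015, 0,0,-0.08,0,0.015, 0,0,-0.11,0,0.015,0,0,-0.13,0,0.015,0,0,-0.13,0,0.015,0,0,-0.13,0,0.015]'
```

```text
clock: 5.38
eef_pos: [0.48, -0.092, 0.2083]
tool_rot: [0.051, 0.999, 0.0, -0.001]
ft_force: [1.5, 0.5, -1.2]
grip_width: 0.0221
grasp_force: 58.9
clock: 5.88
eef_pos: [0.4796, -0.0918, 0.0796]
tool_rot: [0.05, 0.999, 0.0, -0.002]
ft_force: [0.2, 0.1, -0.0]
grip_width: 0.0222
grasp_force: 58.9
```

```bash
python3 - <<'E'
from h import *
t=snap("top","t4");s=snap("side","s4")
ti=cv2.imread("pics/t4.png")[190:270,265:345];si=cv2.imread("pics/s4.png")[200:300,290:390]
cv2.imwrite("pics/c4.png",cv2.hconcat([cv2.resize(ti,(390,390)),cv2.resize(si,(390,390))]))
E
```

```text
(no output)
```

View pics/c4.png

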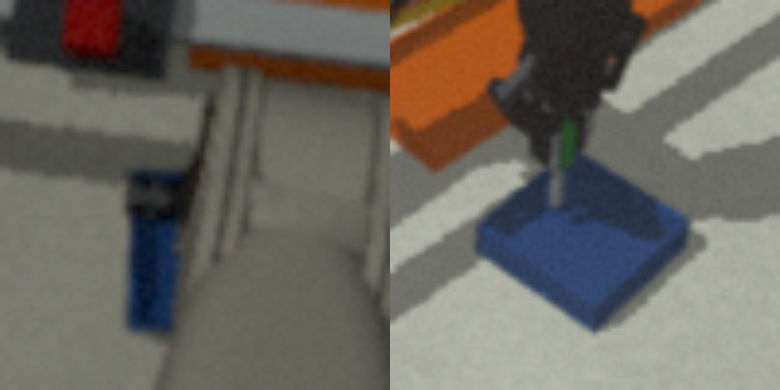

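The tin crop shows the pin's tip inside the tin near the far wall. I'll press the tip on the floor lightly and drag it toward the robot so it leans.

```bash
python3 -m creep '[0,0,-0.012,0,0.015, 0,0,-0.02,0,0.015, 0,0,-0.023,0,0.015, -0.006,0,-0.024,0,0.015, -0.012,0,-0.025,0,0.015, -0.018,0,-0.027,0,0.015,-0.022,0,-0.03,0,0.015]'
python3 - <<'E'
from h import *
s=snap("side","s5")
si=cv2.imread("pics/s5.png")[200:300,290:390]
cv2.imwrite("pics/c5.png",cv2.resize(si,(390,390)))
E
```

```text
clock: 6.57
eef_pos: [0.4664, -0.0928, 0.0566]
tool_rot: [0.05, 0.999, 0.0, 0.008]
ft_force: [2.2, 3.1, 37.0]
grip_width: 0.0219
grasp_force: 62.5
```

View pics/c5.png

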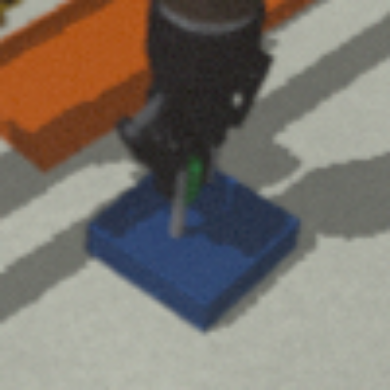

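The shaft now leans, with the head towards the robot. I'll ease the press, release, and rise.

```bash
python3 -m creep '[-0.002,0,0.006,0,0.015, -0.002,0,0.006,0,0.04, -0.002,0,0.006,0,0.045, -0.002,0,0.006,0,0.045, -0.002,0,0.006,0,0.045, -0.002,0,0.046,0,0.05, -0.002,0,0.086,0,0.05, -0.002,0,0.126,0,0.05]'
python3 - <<'E'
from h import *
s=snap("side","s6")
si=cv2.imread("pics/s6.png")[180:300,290:410]
cv2.imwrite("pics/c6.png",cv2.resize(si,(480,480)))
E
```

```text
clock: 7.28
eef_pos: [0.4565, -0.0921, 0.1773]
tool_rot: [0.05, 0.999, 0.0, -0.002]
ft_force: [0.9, -0.7, -0.4]
grip_width: 0.0501
grasp_force: 0.0
```

View pics/c6.png

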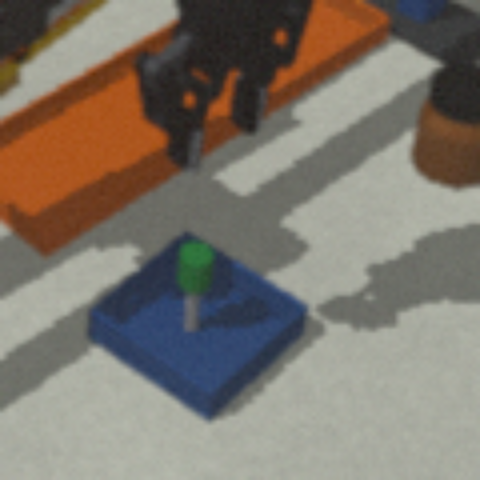

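The pin is standing upright near the middle of the tin. I'll measure where it is, take it again and set it close to the far wall, then tip it towards the robot.

```bash
python3 - <<'E'
from h import *
s=bot.camera("side");ce,st,_=blob(s,"green",(290+195/4,180+267/4),15);print(ce,st,atz(s,ce/[560,420],.066))
o=bot.get_obs();print(o["eef_pos"],o["clock"])
E
```

```text
[338.25       245.57894737] [335 240   9  13  76] [ 0.46059714 -0.09370312  0.066     ]
[ 0.46207679 -0.09322083  0.18332791] 7.3833
```

```bash
python3 -m creep '[-0.001,0,-0.04,0,0.05, -0.001,0,-0.08,0,0.05, -0.001,0,-0.11,0,0.05, -0.001,0,-0.12,0,0.05, -0.001,0,-0.12,0,0.015, -0.001,0,-0.12,0,0.015, -0.001,0,-0.12,0,0.015, -0.001,0,-0.12,0,0.015]'
python3 -m creep '[0,0,0.008,0,0.015, 0,0.02,0.008,0,0.015, 0,0.036,0.008,0,0.015, 0,0.036,0.008,0,0.015, 0,0.036,0.002,0,0.015, 0,0.036,0.0,0,0.015, 0,0.036,0.0,0,0.015]'
```

```text
clock: 8.05
eef_pos: [0.4581, -0.0926, 0.0584]
tool_rot: [0.05, 0.999, -0.0, 0.001]
ft_force: [-0.3, -0.6, -1.0]
grip_width: 0.0219
grasp_force: 58.7
clock: 8.63
eef_pos: [0.4566, -0.0568, 0.057]
tool_rot: [0.051, 0.999, -0.0, -0.0]
ft_force: [-0.4, -0.3, -1.6]
grip_width: 0.0222
grasp_force: 59.0
```

```bash
python3 -m creep '[0,0,0,0,0.04, 0,0,0,0,0.045, 0,0,0,0,0.045, 0,0,0.04,0,0.045, 0,0,0.07,0,0.03, 0,0.04,0.07,0,0, 0,0.05,0.07,0,0, 0,0.05,0.035,0,0, 0,0.05,0.008,0,0, 0,0.05,0.008,0,0]'
python3 - <<'E'
from h import *
s=snap("side","s7")
cv2.imwrite("pics/c7.png",cv2.resize(cv2.imread("pics/s7.png")[180:300,270:410],(560,480)))
E
```

```text
clock: 9.47
eef_pos: [0.4525, -0.006, 0.0609]
tool_rot: [0.05, 0.999, -0.0, -0.005]
ft_force: [-1.0, 0.1, -0.6]
grip_width: -0.0001
grasp_force: 0.0
```

View pics/c7.png

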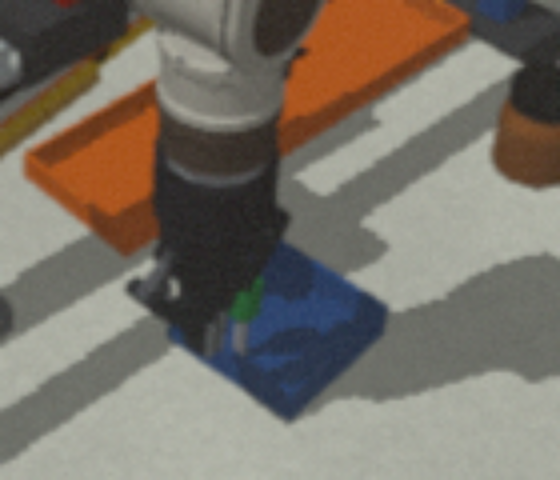

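The crop shows the closed fingers beside the standing pin, on its left side. I'll push its head to the right (−y).

```bash
python3 -m creep '[0.003,-0.015,0,0,0, 0.003,-0.03,0,0,0, 0.003,-0.045,0,0,0, 0.003,-0.06,0,0,0, 0.003,-0.06,0,0,0, 0.003,-0.03,0.02,0,0, 0.003,0,0.06,0,0.05, 0.003,0.03,0.1,0,0.05]'
python3 - <<'E'
from h import *
s=snap("side","s8");bot.camera("top")
cv2.imwrite("pics/c8.png",cv2.resize(cv2.imread("pics/s8.png")[110:310,200:410],(600,571)))
E
```

```text
clock: 10.18
eef_pos: [0.459, 0.0144, 0.1533]
tool_rot: [0.051, 0.999, 0.0, -0.001]
ft_force: [1.1, 1.3, -0.3]
grip_width: 0.0232
grasp_force: 0.0
```

View pics/c8.png

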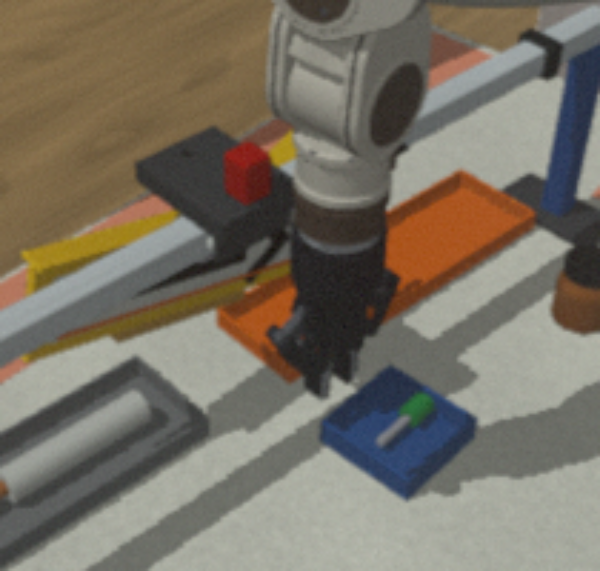

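The pin now lies flat in the tin. Next, over to the red handle.

```bash
python3 -m creep '[0,0,0.04,0,0.06, 0,0,0.08,0,0.06, 0,0,0.12,0,0.06, 0,0,0.16,0,0.06, 0,0,0.2,0,0.06, 0,0,0.235,0,0.06, 0.03,-0.005,0.235,0,0.06, 0.06,-0.01,0.235,0,0.06, 0.09,-0.02,0.235,0,0.06, 0.113,-0.024,0.235,0,0.06]'
cat >> h.py <<'E'
YAW=-0.095; PIV0=np.array([0.6505,-0.0075]) # sign plane point over pivot at travel 0
X=np.array([np.cos(YAW),np.sin(YAW),0]);Y=np.array([-np.sin(YAW),np.cos(YAW),0]);Zv=np.array([0,0,1.])
def corners(th,s):
    P=np.array([*PIV0,.2])+Y*s
    u=Y*np.cos(th)+Zv*np.sin(th); w=-Y*np.sin(th)+Zv*np.cos(th)
    f=lambda xx,a,b:P+X*xx+u*a+w*b
    front=[f(-.006,-.18,.02),f(-.006,.18,.02),f(-.006,.18,-.08),f(-.006,-.18,-.08)]
    ledge=[f(-.015,-.18,.02),f(-.015,.18,.02),f(.015,.18,.02),f(.015,-.18,.02)]
    return front,ledge
def proj(c,p):
    q=np.array(c["extrinsics"])[:3]@np.append(p,1);q=np.array(c["camera_matrix"])@q;return q[:2]/q[2]
def ymask(img):
    h=cv2.cvtColor(img,cv2.COLOR_RGB2HSV);H,S,V=[h[...,i].astype(int) for i in range(3)]
    return ((H>18)&(H<33)&(S>140)&(V>60)).astype(np.float32)
def sil(c,th,s):
    m=np.zeros((420*1,560*1),np.uint8)
    for p in corners(th,s): cv2.fillPoly(m,[np.round(np.array([proj(c,q) for q in p])*16).astype(np.int32)],1,cv2.LINE_8,4)
    return m
def angle(c,s,img=None):
    m=ymask(c["pixels"] if img is None else img)
    ths=np.arange(-.5,.501,.01);sc=np.array([(m*sil(c,t,s)).sum() for t in ths])
    w=np.maximum(sc-sc.max()+6,0);return (ths*w).sum()/w.sum(),sc.max(),m.sum(),sc
E
python3 - <<'E'
from h import *
o=bot.get_obs();print(o["clock"],o["eef_pos"],o["tool_rot"])
for k in range(1):
    s=bot.camera("side");t=bot.camera("top")
    for nm,c in(("side",s),("top",t)):
        for f in([0,8] if nm=="side" else [0]):
            im=cv2.cvtColor(cv2.imread(f"pics/{nm}{f}.png" if f==0 else f"pics/s{f}.png"),cv2.COLOR_BGR2RGB)
            r=angle(c,0,im);print(nm,f,r[:3],r[3][::5])
    r=angle(s,0);print("now",r[:3],r[3][::5])
ce,st,_=blob(s,"red",(285,168),25);print(ce,st,atz(s,ce/[560,420],.326))
E
```

```text
clock: 11.12
eef_pos: [0.5745, -0.0111, 0.3875]
tool_rot: [0.051, 0.999, -0.0, 0.001]
ft_force: [-0.9, 0.3, 0.4]
grip_width: 0.0598
grasp_force: 0.0
11.1167 [ 0.5744727  -0.01112363  0.3875464 ] [ 5.06481872e-02  9.98716253e-01 -1.03458688e-04  7.72113084e-04]
side 0 (np.float64(-0.2783333333333331), np.float32(705.0), np.float32(1008.0)) [612. 645. 655. 670. 687. 692. 614. 530. 450. 380. 304. 287. 275. 259.
 240. 233. 223. 194. 189. 188. 181.]
side 8 (np.float64(0.2600000000000007), np.float32(775.0), np.float32(920.0)) [303. 323. 321. 319. 316. 313. 314. 312. 304. 312. 316. 404. 478. 606.
 698. 768. 751. 673. 666. 654. 654.]
top 0 (np.float64(-0.19499999999999973), np.float32(950.0), np.float32(5379.0)) [784. 789. 843. 883. 891. 925. 950. 923. 904. 906. 870. 878. 843. 839.
 782. 781. 723. 702. 664. 644. 635.]
now (np.float64(0.25000000000000067), np.float32(847.0), np.float32(1957.0)) [462. 481. 484. 482. 471. 482. 479. 451. 411. 395. 375. 457. 537. 680.
 790. 844. 813. 720. 709. 686. 676.]
[284.61428571 168.02857143] [279 160  14  20 140] [0.56963084 0.0048733  0.326     ]
```

```bash
python3 -m creep '[-0.003,0.011,-0.03,0,0.06, -0.003,0.011,-0.06,0,0.06, -0.003,0.011,-0.078,0,0.06, -0.003,0.011,-0.084,0,0.06, -0.003,0.011,-0.084,0,0.02, -0.003,0.011,-0.084,0,0.02, -0.003,0.011,-0.084,0,0.02, -0.003,0.011,-0.084,0,0.02, -0.003,0.011,-0.084,0,0.02]'
cat >> h.py <<'E'
from scipy.optimize import curve_fit
G0=np.array([0.,0.]) # set later
def track(n,s,p0=None):
    T=[];A=[]
    for _ in range(n):
        T.append(bot.get_obs()["clock"]);A.append(angle(bot.camera("side"),s)[0])
    return np.array(T),np.array(A)
def fit(T,A,w=None):
    best=None
    for ww in (np.arange(5.1,6.1,.02) if w is None else [w]):
        M=np.c_[np.cos(ww*T),np.sin(ww*T),np.ones_like(T)];x,*_=np.linalg.lstsq(M,A,rcond=None);e=np.std(M@x-A)
        if best is None or e<best[0]:best=(e,ww,x)
    return best
E
python3 - <<'E'
from h import *
o=bot.get_obs();print(o["eef_pos"],o["grip_width"],o["grasp_force"])
T,A=track(26,0);print(np.c_[T,A].round(3).tolist());print(fit(T,A),T[0]); np.save("tr1.npy",np.c_[T,A])
o=bot.get_obs();print(o["clock"],o["eef_pos"],o["ft_force"])
E
```

```text
clock: 11.97
eef_pos: [0.5702, 0.0005, 0.3052]
tool_rot: [0.05, 0.999, -0.0, 0.001]
ft_force: [-3.0, -0.5, 6.5]
grip_width: 0.0292
grasp_force: 62.8
[5.70159656e-01 5.11816995e-04 3.05224759e-01] 0.029176704955161486 62.84714341163635
[[11.967, -0.22], [12.017, 0.02], [12.067, 0.1], [12.117, 0.161], [12.167, 0.22], [12.217, 0.259], [12.267, 0.26], [12.317, 0.26], [12.367, 0.245], [12.417, 0.22], [12.467, 0.145], [12.517, 0.07], [12.567, -0.01], [12.617, -0.135], [12.667, -0.19], [12.717, -0.24], [12.767, -0.237], [12.817, -0.237], [12.867, -0.239], [12.917, -0.237], [12.967, -0.22], [13.017, -0.154], [13.067, -0.232], [13.117, 0.07], [13.167, 0.13], [13.217, 0.17]]
(np.float64(0.047659468426046056), np.float64(5.799999999999985), array([-0.16530989,  0.23201066, -0.00781732])) 11.9667
13.2667 [5.70173986e-01 5.30303192e-04 3.05236030e-01] [-2.44577604  0.26411973  6.1043475 ]
```

```bash
cat >> h.py <<'E'
from scipy.optimize import least_squares
def rfit(T,A,w=None):
    best=None
    for ww in ([w] if w else np.arange(5.2,6.01,.05)):
        f=lambda p:p[0]*np.cos(p[3]*(T-T[-1]))+p[1]*np.sin(p[3]*(T-T[-1]))+p[2]-A
        for a in(.2,-.2):
          for b in(.2,-.2):
            r=least_squares(f,[a,b,0,ww],loss="soft_l1",f_scale=.02,bounds=([-1,-1,-.03,ww-.026 if not w else ww-1e-4],[1,1,.03,ww+.026 if not w else ww+1e-4]))
            if best is None or r.cost<best.cost:best=r
    return best
E
python3 - <<'E'
from h import *
D=np.load("tr1.npy");T,A=D.T
r=rfit(T,A);print(r.x,np.hypot(*r.x[:2]),r.fun.round(3))
T2=np.r_[10.1833,11.1167,T];A2=np.r_[.26,.25,A];
r=rfit(T2,A2);print(r.x,np.hypot(*r.x[:2]),r.fun.round(3))
E
```

```text
[1.74387812e-01 2.17362606e-01 2.92627730e-04 5.77795548e+00] 0.27867115230677864 [ 0.148 -0.013 -0.013 -0.002 -0.003 -0.     0.018  0.014  0.002 -0.019
 -0.007 -0.007 -0.007  0.039  0.024  0.017 -0.024 -0.04  -0.033 -0.005
  0.027  0.026  0.18  -0.042 -0.024  0.005]
[1.75971108e-01 2.16881330e-01 4.76726220e-04 5.78656267e+00] 0.2792907838442555 [-0.003 -0.001  0.146 -0.014 -0.014 -0.003 -0.003 -0.     0.018  0.015
  0.003 -0.018 -0.006 -0.007 -0.007  0.039  0.024  0.017 -0.024 -0.041
 -0.033 -0.005  0.027  0.027  0.181 -0.041 -0.023  0.006]
```

```bash
cat > plan.py <<'E'
from h import *
from scipy.optimize import minimize
dt=1/12;g=9.81
def sim(v,th,om,w,tau,n=20):
    # v: row velocities; exact ZOH-velocity on b=s+L th ; starts with tau of rest
    L=g/w**2;s=0;b=th*L;bd=om*L;out=[]
    def free(s,b,bd,v,t): # trolley at const v
        e=b-s;ed=bd-v;return s+v*t,(s+v*t)+e*np.cos(w*t)+ed/w*np.sin(w*t),v-e*w*np.sin(w*t)+ed*np.cos(w*t)
    s,b,bd=free(s,b,bd,0,tau)
    for k in v:
        for _ in range(2):
            s,b,bd=free(s,b,bd,k,dt/2);out.append((b-s)/L)
    return s,(b-s)/L,bd/L,np.array(out)
def plan(th,om,w,S,N,tau=.015,vmax=.42,thmax=.31):
    con=[{"type":"eq","fun":lambda v:np.array([10*(sum(v)*dt-S),*(lambda r:(r[1],r[2]/w))(sim(v,th,om,w,tau))])},
         {"type":"ineq","fun":lambda v:thmax**2-sim(v,th,om,w,tau)[3]**2},
         {"type":"ineq","fun":lambda v:np.r_[np.cumsum(v)*dt-min(S,0)+.03,max(S,0)+.03-np.cumsum(v)*dt]}]
    f=lambda v:np.sum(np.diff(np.r_[0,v,0])**2)
    r=minimize(f,np.full(N,S/N/dt),bounds=[(-vmax,vmax)]*N,constraints=con,options={"maxiter":300})
    s=np.cumsum(r.x)*dt
    print(r.message,"theta max",abs(sim(r.x,th,om,w,tau)[3]).max().round(3),"vmax",abs(r.x).max().round(2))
    for i in range(0,N,10):
        b=s[i-1] if i else 0
        print([(round(float(Y[0]*(q-b)),4),round(float(Y[1]*(q-b)),4)) for q in s[i:i+10]])
E
python3 - <<'E'
from plan import *
s=bot.camera("side")
c=[atz(s,np.array(p)/[560,420],.025)[:2] for p in((277,222),(362,172),(388,183),(303,240))];m=np.mean(c,0);print(m,(m-PIV0)@Y[:2],(m-PIV0)@X[:2],np.linalg.norm(c[0]-c[1]))
now=bot.get_obs()["clock"];w=5.786;a,b=.176,.2169;t=now-13.2167
th=a*np.cos(w*t)+b*np.sin(w*t);om=w*(b*np.cos(w*t)-a*np.sin(w*t));print(now,th,om)
for N in(16,20):plan(th,om,w,-.279,N)
E
```

```text
[ 0.61061092 -0.27548028] -0.270555692517624 -0.014289363050047889 0.39530752151353854
13.3167 0.2659645904017465 0.4938291394834601
Optimization terminated successfully theta max 0.285 vmax 0.4
[(-0.0003, -0.0033), (-0.0011, -0.0113), (-0.0024, -0.0251), (-0.0043, -0.0454), (-0.0068, -0.0715), (-0.0097, -0.1023), (-0.0129, -0.1355), (-0.0161, -0.1686), (-0.019, -0.1992), (-0.0215, -0.2253)]
[(-0.0019, -0.0204), (-0.0033, -0.0349), (-0.0042, -0.044), (-0.0047, -0.049), (-0.0049, -0.0515), (-0.005, -0.0524)]
Optimization terminated successfully theta max 0.282 vmax 0.38
[(-0.0001, -0.0015), (-0.0006, -0.0062), (-0.0015, -0.0157), (-0.003, -0.0311), (-0.005, -0.0525), (-0.0075, -0.0791), (-0.0104, -0.1092), (-0.0134, -0.1404), (-0.0162, -0.17), (-0.0187, -0.196)]
[(-0.002, -0.0209), (-0.0035, -0.0362), (-0.0044, -0.0465), (-0.005, -0.053), (-0.0055, -0.0575), (-0.0059, -0.0616), (-0.0063, -0.0663), (-0.0069, -0.072), (-0.0074, -0.0777), (-0.0078, -0.0817)]
```

```bash
python3 -m creep '[-0.0003,-0.0033,0,0,0.02, -0.0011,-0.0113,0,0,0.02, -0.0024,-0.0251,0,0,0.02, -0.0043,-0.0454,0,0,0.02, -0.0068,-0.0715,0,0,0.02, -0.0097,-0.1023,0,0,0.02, -0.0129,-0.1355,0,0,0.02, -0.0161,-0.1686,0,0,0.02, -0.019,-0.1992,0,0,0.02, -0.0215,-0.2253,0,0,0.02]'
python3 -m creep '[-0.0019,-0.0204,0,0,0.02, -0.0033,-0.0349,0,0,0.02, -0.0042,-0.044,0,0,0.02, -0.0047,-0.049,0,0,0.02, -0.0049,-0.0515,0,0,0.02, -0.005,-0.0524,0,0,0.02]'
python3 - <<'E'
from plan import *
g0=np.array([.57017,.00053])
T=[];A=[];Q=[]
for i in range(24):
    o=bot.get_obs();s=(o["eef_pos"][:2]-g0)@Y[:2];T.append(o["clock"]);r=angle(bot.camera("side"),s);A.append(r[0]);Q.append(r[1])
T=np.array(T);A=np.array(A);np.save("tr2.npy",np.c_[T,A]);print(o["eef_pos"],o["ft_force"],s,(o["eef_pos"][:2]-g0)@X[:2]);print(A.round(3),np.round(Q))
r=rfit(T,A,5.786);print(r.x,T[-1])
E
```

```text
clock: 14.15
eef_pos: [0.5475, -0.2265, 0.3052]
tool_rot: [0.051, 0.999, -0.0, 0.001]
ft_force: [-4.8, 3.1, 6.6]
grip_width: 0.0293
grasp_force: 63.2
clock: 14.65
eef_pos: [0.5424, -0.2777, 0.3052]
tool_rot: [0.051, 0.999, -0.0, 0.0]
ft_force: [-6.7, 2.0, 6.8]
grip_width: 0.0292
grasp_force: 63.2
[ 0.54234742 -0.27774193  0.30524275] [-6.18569438 -0.06250288  6.77380857] -0.27965634569404757 -0.0013010359748302155
[0.491 0.492 0.492 0.492 0.491 0.491 0.491 0.491 0.491 0.491 0.491 0.491
 0.491 0.491 0.491 0.492 0.491 0.49  0.49  0.491 0.491 0.491 0.491 0.491] [541. 552. 544. 546. 543. 547. 545. 545. 539. 551. 544. 539. 539. 540.
 533. 539. 538. 544. 539. 540. 540. 536. 543. 541.]
[ 0.44731742 -0.08347883  0.03        5.7861    ] 15.8
```

```bash
python3 - <<'E'
from plan import *
F=[];T=[]
for i in range(12):
    T.append(bot.get_obs()["clock"]);c=bot.camera("side");F.append(c["pixels"])
    bot.camera("top") if i==99 else None
np.save("F.npy",np.array(F));np.save("FT.npy",T)
F=np.array(F).astype(float).mean(-1);F=np.array([cv2.GaussianBlur(f,(3,3),0) for f in F]);sd=F.std(0)
print(sd.mean(),np.sort(sd.ravel())[-10:].round(1));ys,xs=np.where(sd>8);print(len(xs), (xs.min(),xs.max(),ys.min(),ys.max()) if len(xs) else "")
m=ymask(c["pixels"]).astype(np.uint8);n,l,st,ce=cv2.connectedComponentsWithStats(m)
print([(st[i].tolist(),ce[i].round().tolist()) for i in range(1,n) if st[i,4]>15])
for p in corners(0,-.28):print([proj(c,q).round().tolist() for q in p])
sc=angle(c,-.28)[3];print(np.round(sc[20:81:3]))
E
```

```text
0.6596130113927751 [26.2 26.3 26.5 26.6 27.2 27.5 27.8 28.2 28.3 29.2]
325 (np.int64(293), np.int64(411), np.int64(146), np.int64(222))
[([514, 120, 36, 35, 699], [530.0, 140.0]), ([291, 142, 48, 28, 433], [312.0, 154.0]), ([294, 144, 84, 57, 345], [329.0, 179.0])]
[[379.0, 129.0], [295.0, 173.0], [295.0, 201.0], [375.0, 155.0]]
[[382.0, 130.0], [298.0, 174.0], [290.0, 170.0], [374.0, 126.0]]
[228. 213. 240. 240. 240. 243. 294. 292. 317. 345. 373. 367. 385. 396.
 387. 414. 427. 443. 444. 445. 462.]
```

```bash
cat >> h.py <<'E'
def low(img,cols):
    m=ymask(img);r=np.arange(420)
    out=[]
    for c in cols:
        k=np.where(m[172:240,c]>0)[0];out.append(172+k.max() if len(k) else np.nan)
    return np.array(out,float)
def pred(c,th,s,cols):
    f,_=corners(th,s);a,b=proj(c,f[2]),proj(c,f[3]);return a[1]+(np.array(cols)-a[0])*(b[1]-a[1])/(b[0]-a[0])
E
python3 - <<'E'
from plan import *
F=np.load("F.npy");T=np.load("FT.npy");c=bot.camera("side");cols=np.arange(300,376,6)
print(T.round(2).tolist());print(cols)
for th in(-.1,0,.1):print(th,pred(c,th,-.28,cols).round(1))
for f in F:print(low(f,cols))
o=low(F[0],cols)
E
```

```text
[15.85, 15.9, 15.95, 16.0, 16.05, 16.1, 16.15, 16.2, 16.25, 16.3, 16.35, 16.4]
[300 306 312 318 324 330 336 342 348 354 360 366 372]
-0.1 [202.1 198.  193.9 189.8 185.8 181.7 177.6 173.5 169.5 165.4 161.3 157.2
 153.2]
0 [197.9 194.4 191.  187.6 184.2 180.7 177.3 173.9 170.5 167.1 163.6 160.2
 156.8]
0.1 [193.7 191.  188.2 185.5 182.7 180.  177.2 174.5 171.7 169.  166.2 163.5
 160.7]
[196. 193. 189. 187. 184. 182. 178. 176. 173.  nan  nan  nan  nan]
[195. 192. 189. 187. 184. 182. 179. 176. 172.  nan  nan  nan  nan]
[194. 192. 189. 187. 185. 181. 178. 176. 173.  nan  nan  nan  nan]
[194. 191. 188. 187. 185. 181. 179. 176. 173.  nan  nan  nan  nan]
[194. 191. 188. 187. 185. 182. 178. 175. 172.  nan  nan  nan  nan]
[194. 191. 188. 187. 185. 182. 178. 176. 173.  nan  nan  nan  nan]
[194. 191. 188. 187. 185. 182. 179. 176. 172.  nan  nan  nan  nan]
[195. 192. 189. 187. 185. 182. 179. 176. 173.  nan  nan  nan  nan]
[196. 193. 189. 187. 185. 181. 179. 176. 172.  nan  nan  nan  nan]
[197. 193. 190. 187. 186. 181. 179. 175. 172.  nan  nan  nan  nan]
[197. 194. 190. 187. 186. 183. 179. 175. 172.  nan  nan  nan  nan]
[198. 195. 191. 187. 186. 183. 179. 176. 172.  nan  nan  nan  nan]
```

```bash
cat >> h.py <<'E'
def sig(img):
    o=low(img,np.arange(297,318));p=low(img,np.arange(330,348));return np.nanmean(o)-np.nanmedian(p)
E
python3 - <<'E'
from plan import *
t=bot.camera("top");T=[];A=[]
for i in range(25):
    T.append(bot.get_obs()["clock"]);c=bot.camera("side");A.append(sig(c["pixels"]))
cols=np.arange(297,318);k=(pred(c,.05,-.28,cols).mean()-pred(c,-.05,-.28,cols).mean())/.1
T=np.array(T);A=(np.array(A)-np.mean(A))/k;print(k);T=np.r_[T];print(A.round(3).tolist())
F=np.load("F.npy");r=rfit(T,A,5.786);x=r.x;print("amp",np.hypot(x[0],x[1]),x,T[-1],r.fun.std(),bot.get_obs()["clock"])
for nm,cam,ext in(("top",t,(308,180)),("side",c,0)):
    im=cv2.cvtColor(cv2.imread(f"pics/{nm}0.png"),cv2.COLOR_BGR2RGB);h=cv2.cvtColor(im,cv2.COLOR_RGB2HSV).astype(int)
    m=((h[...,0]>5)&(h[...,0]<14)&(h[...,1]>190)&(h[...,2]>60)).astype(np.uint8)
    n,l,st,ce=cv2.connectedComponentsWithStats(m)
    print(nm,[st[i].tolist() for i in range(1,n) if st[i,4]>100])
    M=np.zeros_like(m)
    for i in range(1,n):
        if st[i,4]>100 and abs(ce[i][0]-(364 if nm=="top" else 335))<40 and abs(ce[i][1]-200)<25:M|=(l==i).astype(np.uint8)
    P=np.argwhere(M)[:,::-1]
    for z in(0.,.025):
        W=np.array([atz(cam,p/[560,420],z)[:2] for p in P+.5])-PIV0;print(z,"along",np.percentile(W@Y[:2],[.3,99.7]).round(4),"across",np.percentile(W@X[:2],[.3,99.7]).round(4))
print("cam top pos",ray(t,0,0)[0],"side",ray(c,0,0)[0])
E
```

```text
-33.82244151971122
[-0.062, -0.036, -0.046, -0.051, -0.04, -0.01, -0.0, 0.012, 0.041, 0.057, 0.03, 0.088, 0.088, 0.062, 0.047, 0.045, 0.04, -0.002, -0.022, -0.036, -0.036, -0.031, -0.049, -0.049, -0.042]
amp 0.06124042112804474 [-0.05571054  0.02543078  0.0078467   5.7861    ] 17.75 0.012099898457816796 17.8
top [[340, 175, 84, 22, 460], [305, 200, 82, 14, 221]]
0.0 along [-0.4807 -0.0835] across [-0.0594  0.0588]
0.025 along [-0.4717 -0.0818] across [-0.0623  0.0538]
side [[277, 171, 110, 65, 2403], [239, 394, 30, 26, 159]]
0.0 along [-0.4952 -0.0814] across [-0.0501  0.0687]
0.025 along [-0.4667 -0.0643] across [-0.068   0.0475]
cam top pos [0.43797947 0.02467714 1.36604656] side [0.00700202 0.59268124 0.90441071]
```

```bash
cat > go.py <<'E'
import sys
from plan import *
a,b,t0,S,N=[float(x) for x in sys.argv[1:]];w=5.786
now=bot.get_obs()["clock"];t=now-t0
th=a*np.cos(w*t)+b*np.sin(w*t);om=w*(b*np.cos(w*t)-a*np.sin(w*t));print(now,th,om);plan(th,om,w,S,int(N))
E
python3 go.py -0.0557 0.0254 17.75 0.003 10
```

```text
17.8 -0.04613917290226189 0.2327976606882278
Optimization terminated successfully theta max 0.05 vmax 0.06
[(-0.0003, -0.0032), (-0.0005, -0.0057), (-0.0005, -0.0056), (-0.0002, -0.0026), (0.0002, 0.0023), (0.0007, 0.0071), (0.0009, 0.0098), (0.0009, 0.0094), (0.0006, 0.0064), (0.0003, 0.003)]
```

```bash
python3 -m creep '[-0.0003,-0.0032,0,0,0.02, -0.0005,-0.0057,0,0,0.02, -0.0005,-0.0056,0,0,0.02, -0.0002,-0.0026,0,0,0.02, 0.0002,0.0023,0,0,0.02, 0.0007,0.0071,0,0,0.02, 0.0009,0.0098,0,0,0.02, 0.0009,0.0094,0,0,0.02, 0.0006,0.0064,0,0,0.02, 0.0003,0.003,0,0,0.02]'
cat > meas.py <<'E'
from plan import *
T=[];A=[]
for i in range(24):
    T.append(bot.get_obs()["clock"]);c=bot.camera("side");A.append(sig(c["pixels"]))
T=np.array(T);A=np.array(A)/-33.8;m=np.median(A);A-=m;print("med",m,A.round(3).tolist())
r=rfit(T,A,5.786);x=r.x;print("amp",np.hypot(x[0],x[1]),x,T[-1],r.fun.std())
o=bot.get_obs();print(o["clock"],o["eef_pos"],o["ft_force"],(o["eef_pos"][:2]-[.57017,.00053])@Y[:2])
E
python3 meas.py
```

```text
clock: 18.63
eef_pos: [0.5428, -0.2737, 0.3052]
tool_rot: [0.05, 0.999, -0.0, 0.0]
ft_force: [-7.2, 1.2, 6.7]
grip_width: 0.0292
grasp_force: 63.2
med -0.45928430543815146 [-0.011, 0.009, 0.011, -0.007, 0.011, 0.023, -0.007, 0.024, -0.008, 0.002, -0.013, 0.001, -0.001, 0.001, -0.004, -0.004, -0.017, -0.001, -0.001, 0.015, 0.004, 0.006, 0.008, -0.004]
amp 0.0051201743404055275 [4.47447125e-03 2.48903441e-03 1.13198866e-03 5.78610000e+00] 19.7833 0.009444568470269005
19.8333 [ 0.54267396 -0.27461917  0.30523173] [-6.21582332  0.46545982  6.20599266] -0.2765166945238014
```

The swing is down to about 0.005 rad and the travel is −0.2765. I'll let go and back off straight up, then away from the handle.

```bash
python3 -m creep '[-0.001,0,0,0,0.035, -0.001,0,0,0,0.045, -0.001,0,0,0,0.06, -0.001,0,0,0,0.06, -0.001,0,0.03,0,0.06, -0.001,0,0.06,0,0.06, -0.001,0,0.09,0,0.06, -0.03,0.02,0.1,0,0.06, -0.065,0.04,0.1,0,0.06, -0.1,0.06,0.1,0,0.06]'
python3 -m creep '[-0.03,0.03,0,0,0.06, -0.06,0.06,0,0,0.06, -0.09,0.09,0,0,0.06, -0.12,0.12,0,0,0.06, -0.12,0.15,0,0,0.06, -0.12,0.18,0,0,0.06]'
python3 meas.py
python3 - <<'E'
from h import *
t=snap("top","t9");s=bot.camera("side")
R=np.array([*(PIV0-.08*X[:2])])
for nm,c,p,z in(("top",t,(352,203),.326),("side",s,(355,125),.326)):
    p=proj(c,np.array([*(R-.2765*Y[:2]),.326]));ce,st,_=blob(c,"red",p,15);q=atz(c,ce/[560,420],z)[:2];print(nm,p,ce,q,(q-R)@Y[:2],(q-R)@X[:2])
print("pin",[ (nm,blob(c,"green",p,15)[1]) for nm,c,p in(("side",s,(345,255)),)])
for n in("cup","paint_jar","sign_center","drip_tray"):
    for r in bot.place_of("top",n)[:1]:print(n,r["score"],atz(t,r["centre"],.17 if n=="sign_center" else 0))
E
```

```text
clock: 20.67
eef_pos: [0.4447, -0.2142, 0.4023]
tool_rot: [0.05, 0.999, -0.0, 0.0]
ft_force: [-0.2, -0.3, 0.4]
grip_width: 0.0599
grasp_force: 0.0
clock: 21.17
eef_pos: [0.322, -0.0329, 0.4039]
tool_rot: [0.051, 0.999, 0.0, 0.002]
ft_force: [1.0, 0.1, 0.1]
grip_width: 0.0597
grasp_force: 0.0
med -0.46104536489151865 [0.008, -0.007, 0.004, 0.002, -0.002, -0.002, -0.002, -0.018, -0.002, 0.001, -0.029, 0.002, -0.024, 0.005, 0.021, 0.024, -0.005, 0.026, 0.029, -0.001, 0.024, -0.007, 0.023, -0.024]
amp 0.01240455244152969 [ 3.22466995e-04 -1.24003603e-02  3.11211465e-03  5.78610000e+00] 22.3167 0.013459969719428672
22.3667 [ 0.32374267 -0.03399975  0.40300816] [-0.39162635  0.28112944 -0.0899547 ] -0.057749447742354736
top [387.61925985 207.51638896] [388.15841584 207.30693069] [ 0.54522327 -0.27658447] -0.2778573924987099 0.0007225617476520167
side [362.78693736 127.64463263] [361.9047619  130.03968254] [ 0.53897209 -0.26321774] -0.26514390688027206 -0.006768357250163188
pin [('side', array([340, 248,  11,  10,  57], dtype=int32))]
cup 0.8 [0.40664348 0.39554521 0.        ]
paint_jar 0.58 [ 0.40142584 -0.37913538  0.        ]
sign_center 0.94 [ 0.62128196 -0.27086366  0.17      ]
drip_tray 0.97 [ 0.62030611 -0.28422852  0.        ]
```

```bash
python3 - <<'E'
from plan import *
t=bot.camera("top");m=ymask(t["pixels"]).astype(np.uint8);h=cv2.cvtColor(t["pixels"],cv2.COLOR_RGB2HSV).astype(int)
p=[proj(t,q) for q in corners(0,-.2765)[1]];print(np.round(p,1).tolist())
lo=np.min(p,0)-12;hi=np.max(p,0)+12
def ext(M,z):
    P=np.argwhere(M)[:,::-1];W=np.array([atz(t,(q)/[560,420],z)[:2] for q in P])-PIV0
    print(z,len(P),"along",np.percentile(W@Y[:2],[0.5,2,50,98,99.5]).round(4),"across",np.percentile(W@X[:2],[2,98]).round(4))
M=np.zeros_like(m);a,b=lo.astype(int),hi.astype(int);M[a[1]:b[1],a[0]:b[0]]=m[a[1]:b[1],a[0]:b[0]];ext(M,.22)
O=((h[...,0]>5)&(h[...,0]<14)&(h[...,1]>190)&(h[...,2]>50)).astype(np.uint8);O[:160]=0;O[235:]=0;O[:,:290]=0;O[:,440:]=0;ext(O,0);ext(O,.025)
F=[];T=[]
for i in range(24):T.append(bot.get_obs()["clock"]);F.append(cv2.GaussianBlur(bot.camera("side")["pixels"].astype(float),(3,3),0))
F=np.array(F);sub=F[:,140:215,288:325].reshape(24,-1);sub-=sub.mean(0);T=np.array(T)
C=np.c_[np.cos(5.786*T),np.sin(5.786*T),np.ones(24)];x=np.linalg.lstsq(C,sub,rcond=None)[0];print("harmonic rms",np.sqrt((x[:2]**2).sum(0)).max(),"noise sd",sub.std())
F0=np.load("F.npy").astype(float);T0=np.load("FT.npy");F0=np.array([cv2.GaussianBlur(f,(3,3),0) for f in F0])[:,140:215,288:325].reshape(12,-1);F0-=F0.mean(0)
C0=np.c_[np.cos(5.786*T0),np.sin(5.786*T0),np.ones(12)];x0=np.linalg.lstsq(C0,F0,rcond=None)[0]
for y in(x,x0):
    q=np.sort((y[:2]**2).sum(0))[::-1];print(np.sqrt(q[:300].mean()),np.sqrt(q[3000:].mean()))
E
```

```text
[[440.8, 196.3], [317.7, 181.4], [318.9, 171.3], [441.6, 186.2]]
0.22 982 along [-0.4557 -0.4511 -0.2231 -0.0976 -0.0936] across [-0.0156  0.0153]
0 418 along [-0.4806 -0.4764 -0.1982 -0.0812 -0.0798] across [-0.0576  0.0579]
0.025 418 along [-0.4716 -0.4674 -0.1944 -0.0795 -0.0781] across [-0.0605  0.0529]
harmonic rms 13.742023737566813 noise sd 1.3169260236385232
5.840405318566822 0.2406477217238155
44.65656438764059 0.5489920569961759
```

```bash
python3 -c "
from workcell import bot
print(bot.get_obs()['clock'],bot.job_done())"
```

```text
the job is handed in; nothing more can be done
23.9167 None
```

The job is handed in at 23.9 s: the pin lies in the blue tin, the sign hangs within about 2 mm of the tray's centre with roughly 0.01 rad of swing left, and the gripper has let go and backed off; no verdict came back.

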